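Tighten and proof the clamp screw of a bench filter press

ROBOT

A 6-joint arm with a two-finger parallel gripper is mounted at the origin on the work surface. World frame = base frame: x ahead of the robot, y to its left, z up, the work surface at z = 0. Lengths are in m, angles in rad, forces in N, time in s.
With the tool pointing down it reaches from about 0.3 to 0.85 m from the base axis. Payload 4.2 kg.
Tool frame: the origin (TCP) lies on the centre line of the jaws, within the pads' length; the fingertips stand 11 mm ahead of it and the grasp point (between the pads) lies 8 mm behind it; x points along the fingers, y is the direction in which the jaws open and shut, and the axes are right-handed (so a half turn about x gives the same grasp; the last joint's range is limited). The gripper opens to 91 mm and grips with 3 to 60 N. Pads are 32 mm wide; open, the fingers measure 118 mm over their backs; the gripper's body (76 mm by 178 mm) begins 60 mm behind the grasp point.
Start: joints at [-1.126, 0.32, 1.565, -0, 1.257, -0.02], TCP at [0.258, -0.514, 0.225] pointing down, gripper open.
Joint ranges: [-3.11, 3.11], [-0.84, 2.01], [0.21, 2.61], [-1.34, 4.49], [0.05, 2.63], [-2.56, 2.56]. Speed limits (rad/s): [2.57, 2.57, 3.14, 3.14, 3.14, 3.14].

INTERFACE

Orientations are given as a rotation vector (axis times angle).
In Python, from station import sensors, snapshot, camera_params, ticket gives the robot as it stands. The module is installed in compiled form; this text tells all that it offers.
- The arm moves only by the tool send_rows, never from a script. Its argument "targets" is a list of rows, each an object with "slide": the shift along the tool's x, y, z in mm, a list of three; "rot": the turn, a rotation vector about the tool's x, y, z in rad, a list of three. In form: [{"slide": [tx, ty, tz], "rot": [rx, ry, rz]}, ...]. A call has 1 to 10 rows; each row is the pose to reach, as a shift and turn from the pose commanded when the call began, along the tool's axes at that moment; what a row does not reach only later rows make up. A row lasts 1/8 s, in which the tool goes at most 62.5 mm and 10.7 degrees, less where a joint would pass 70% of its speed; a pose out of reach is approached as far as the arm can. A call with a gripper value outside its range is refused whole. "gripper" is the finger opening in mm, from 0 to 91.2, set as the call begins (left out, the last holds). The fingers move at their own pace and stop on an object; the grip force is fixed at half the most. Time passes only in rows, so rows that repeat a pose let the fingers close. It gives the time, the measured TCP pose, the force and the opening at its end, in the units of the state.
- sensors.get_obs(): the state, without advancing time (a new reading comes with each control period).
- snapshot(name): name is "scene" or "top" or "wrist"; returns the picture (384x512x3 uint8, blue, green, red); there is no depth.
- camera_params(name): a dict with "vertical_fov" (degrees; the focal length in pixels is half the picture's height over the tangent of half this angle, whatever the lens; pixels are square), "cx", "cy" (the principal point, pixels), "D" ([k1, k2, p1, p2, k3] as OpenCV has them; the pictures are not rectified), "world_from_camera" (4x4, takes a point from camera to world coordinates). Camera axes: x right, y down, z forward; pixel columns grow to the right and rows downward; lengths in m; the calibration is good to about 2 mm. A picture is of the moment at which its call begins: read the wrist's pose just before it. camera_params takes no time and is no camera call; for the wrist camera it gives the pose at the moment of the call.
- ticket.close_job(): hands the job in, once; it reports no verdict.
The state is a dict: "time": time; "joints": joint angles; "joint_vel": joint speeds; "joint_efforts": joint torques, N m; "tcp_pos": TCP position; "tcp_rot": TCP orientation; "contact_force": force on the tool from outside, world axes, zero at the start; "ft_torque": the same for the moment, N m; "finger_gap": opening from 0.0 (shut) to 1.0 (fully open).
Only numpy, scipy, OpenCV 4.12 (cv2) and the standard library are available. Lean on these libraries where they do the work, as an engineer would, in place of code of your own. Each camera call takes 0.05 s, during which the arm holds its last target.

TASK

Tighten the clamp screw of the filter press: turn its T-handle clockwise (seen from above) until the screw comes home, and hold it there at a tightening torque of about 1.0 newton-metre for two seconds, never so hard that the filter plates are crushed. Then prove that it holds: load the handle the other way with about 0.3 newton-metre for a second without the screw giving way. Let go, leaving the screw home and the things around the press undisturbed.

Things in the scene. Friction and masses are not known exactly. Their poses are not given: they have to be found in the camera images.
- press: the filter press, fixed to the bench: steel base 170 x 240 x 22 mm, a stack of white filter plates 140 x 140 mm up to 84 mm high, and a yoke 40 x 230 mm (its long side along the press's y) carried by two steel rods, yoke top 126 mm high, rod nuts at its two ends up to 135 mm high, 26 mm across. Origin: centre of its underside, under the screw axis; z up.
- screw (a joint): angle of the clamp screw, rad, growing clockwise seen from above (tightening). It starts between 0 and 0.6 and comes home on the plates somewhere between 1.1 and 1.3, where it stops dead. The thread is stiff: it takes about 0.5 N m to turn the screw before it is home, and when home it gives way to a loosening torque above about 0.5 N m; below that it stays put.
- screw_axis (a point): the point on the vertical screw axis at the height of the middle of the T-handle's bar, 175 mm over the bench, 49 mm over the yoke. Its frame turns with the screw: x points to the red end, along the bar when no torque is on the handle; z up.
- handle: the T-handle: a level round steel bar, 12 mm diameter, through a black hub (30 mm diameter, 26 mm high), a 17 mm ball on each tip. Either side may be gripped or pushed, 20 to 78 mm out. Origin: middle of the bar, on the screw axis; x along the bar to the red tip, z up. The hub is sprung: the bar twists on the screw by 0.05 rad per N m and springs back. Plates are crushed above 1.5 N m.
- red_end (a point): point on the bar's centreline at its red-tipped end, 85 mm from the screw axis. A tightening torque of 1.0 N m shifts it 4.25 mm to -y of screw_axis.
- black_end (a point): the same at the other end of the bar, with a black ball, 85 mm from the screw axis.
- sample_bottle: bystander: green glass bottle, 60 mm diameter, 150 mm high, standing loose. Origin: centre of its underside.
- jar: bystander: amber jar with white cap, 70 mm diameter, 100 mm high, standing loose. Origin: centre of its underside.
- bung: bystander: dark rubber bung, 42 mm diameter at the top, 34 mm high, standing loose. Origin: centre of its underside.
- spare_plate: bystander: white spare filter plate 120 x 120 x 16 mm with a hole in the middle, lying loose. Origin: centre of its underside.

How it is judged:
By the outcome, as a careful person would: the job done as asked, in the order asked, and still so for the second after the job is handed in, with the robot touching nothing.
It also fails if it takes over 64 s, if anything falls off the work surface, if the arm or the gripper's body presses on something with over 40 N, if the wrist force passes 120 N, or if a joint passes its speed limit or range.

## Working session

There is one attempt and no reset: what is moved stays moved. The work goes in short steps, Python scripts to look and compute and a tool call to move; the robot and the scene stay as the last step left them, time stands still between calls to the robot, and variables do not carry over. Pictures are saved under pics/ and viewed, and the job is handed in when it is done.

Besides the shell and the picture viewer there is one more tool, called after "Emit:" by a JSON object that holds its "fn" and its "kwargs", one argument or row to a line. send_rows: Moves the arm, as the interface text tells. Its arguments: {"type":"object","properties":{"targets":{"type":"array"},"gripper":{"type":"number"}},"required":["targets"]}

```bash
mkdir -p pics
python3 - <<'E'
from station import sensors, snapshot, camera_params
import cv2,numpy as np
np.set_printoptions(precision=4,suppress=True)
o=sensors.get_obs();print({k:np.round(v,4) for k,v in o.items()})
for n in ("scene","top","wrist"):
    p=camera_params(n);print(n,p)
    cv2.imwrite(f"pics/{n}0.png",snapshot(n))
E
```

```text
{'time': np.float64(0.0), 'joints': array([-1.126 ,  0.3203,  1.5657, -0.    ,  1.2574, -0.02  ]), 'joint_vel': array([ 0.0025, -0.0009,  0.0007,  0.0003, -0.0017, -0.0014]), 'joint_efforts': array([ -0.0003, -41.2462, -23.1975,   0.0727,   0.0456,  -0.0002]), 'tcp_pos': array([ 0.2575, -0.5135,  0.2241]), 'tcp_rot': array([ 1.9631,  0.4665, -1.9638]), 'contact_force': array([ 0.2715,  0.5891, -0.5045]), 'ft_torque': array([-0.0192,  0.0261, -0.0626]), 'finger_gap': np.float64(0.9979)}
scene {'vertical_fov': 54.80376772533272, 'cx': 254.28398624591068, 'cy': 191.75988771866932, 'D': array([0.0042, 0.    , 0.    , 0.    , 0.    ]), 'world_from_camera': array([[ 0.8708,  0.2556, -0.42  ,  0.9237],
       [ 0.4916, -0.4384,  0.7524, -0.538 ],
       [ 0.0081, -0.8617, -0.5074,  0.5731],
       [ 0.    ,  0.    ,  0.    ,  1.    ]])}
top {'vertical_fov': 49.084562349363864, 'cx': 252.2168037960552, 'cy': 187.4794693340628, 'D': array([-0.1103,  0.    ,  0.    ,  0.    ,  0.    ]), 'world_from_camera': array([[-0.0026, -0.9989,  0.0467,  0.5196],
       [-0.9999,  0.0031,  0.0108,  0.0696],
       [-0.011 , -0.0466, -0.9989,  1.0894],
       [ 0.    ,  0.    ,  0.    ,  1.    ]])}
wrist {'vertical_fov': 66.21146269055721, 'cx': 256.2581565540063, 'cy': 188.84225071641455, 'D': array([0.007, 0.   , 0.   , 0.   , 0.   ]), 'world_from_camera': array([[ 0.4487, -0.856 , -0.2567,  0.331 ],
       [-0.8937, -0.4307, -0.1258, -0.478 ],
       [-0.0028,  0.2859, -0.9583,  0.3843],
       [ 0.    ,  0.    ,  0.    ,  1.    ]])}
```

View pics/top0.png

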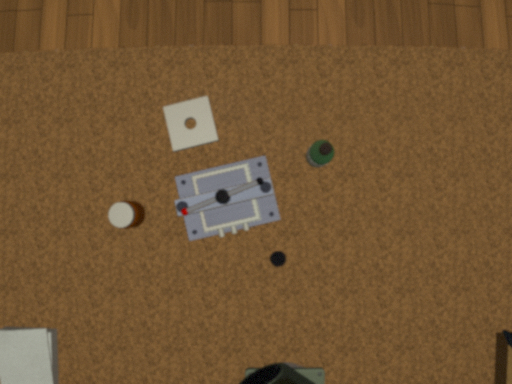

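View pics/scene0.png

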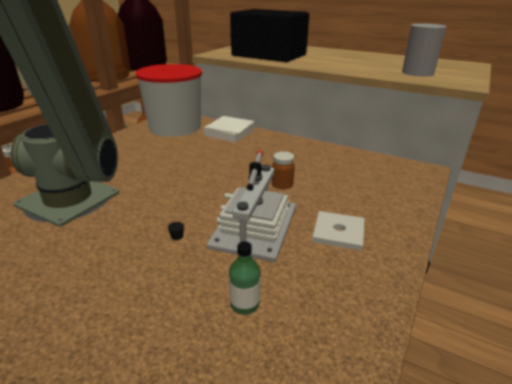

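The top view shows the hub at (222,197), the red tip at (184,211) and the black tip at (261,181). The bottle is at (321,152), the jar at (122,214), the bung at (278,258) and the spare plate at (190,123).

```bash
cat > h.py <<'E'
import cv2,numpy as np
from station import sensors, snapshot, camera_params
from scipy.spatial.transform import Rotation as R
np.set_printoptions(precision=4,suppress=True)
def K(p,H=384):
    f=H/2/np.tan(np.radians(p['vertical_fov'])/2)
    return np.array([[f,0,p['cx']],[0,f,p['cy']],[0,0,1]])
def ray(p,uv):
    q=cv2.undistortPoints(np.array([[uv]],float),K(p),np.array(p['D']))[0,0]
    T=np.array(p['world_from_camera']);d=T[:3,:3]@np.array([q[0],q[1],1]);return T[:3,3],d/np.linalg.norm(d)
def plane(p,uv,z):
    c,d=ray(p,uv);return c+d*(z-c[2])/d[2]
def tri(rs):
    A=sum(np.eye(3)-np.outer(d,d) for c,d in rs);b=sum((np.eye(3)-np.outer(d,d))@c for c,d in rs)
    return np.linalg.solve(A,b)
def proj(p,X):
    T=np.linalg.inv(np.array(p['world_from_camera']));r=T[:3,:3];
    return cv2.projectPoints(np.array([X],float),cv2.Rodrigues(r)[0],T[:3,3],K(p),np.array(p['D']))[0][0,0]
def blobs(m,amin=8):
    n,l,s,c=cv2.connectedComponentsWithStats(m.astype(np.uint8));return [(c[i].round(2),s[i].tolist()) for i in range(1,n) if s[i][4]>=amin]
E
python3 - <<'E'
from h import *
p=camera_params("top");im=cv2.imread("pics/top0.png");hsv=cv2.cvtColor(im,cv2.COLOR_BGR2HSV)
red=(((hsv[...,0]<6)|(hsv[...,0]>174))&(hsv[...,1]>150)&(hsv[...,2]>80))
print("red",blobs(red,4))
dark=(im.max(2)<45);print("dark",[b for b in blobs(dark,6)])
a=im[150:250,165:290];cv2.imwrite("pics/topc.png",cv2.resize(a,None,fx=6,fy=6,interpolation=cv2.INTER_CUBIC))
s=cv2.imread("pics/scene0.png")[130:270,190:310];cv2.imwrite("pics/scenec.png",cv2.resize(s,None,fx=5,fy=4.2,interpolation=cv2.INTER_CUBIC))
for n,uv,z in(("hub",(222,197),.188),("red",(184,211),.175),("blk",(261,181),.175)):print(n,plane(p,uv,z))
E
```

```text
red [(array([183.73, 211.  ]), [181, 208, 6, 7, 30])]
dark [(array([324.  , 151.66]), [320, 148, 11, 7, 38]), (array([259.81, 181.05]), [258, 179, 5, 5, 21]), (array([221.95, 196.45]), [216, 191, 13, 12, 115]), (array([277.57, 258.27]), [271, 252, 14, 14, 151]), (array([507.62, 337.34]), [503, 331, 9, 15, 95]), (array([275.11, 375.67]), [240, 364, 73, 20, 878])]
hub [0.5414 0.1443 0.188 ]
red [0.5114 0.2285 0.175 ]
blk [0.5764 0.0603 0.175 ]
```

```bash
true
```

```text
(no output)
```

View pics/topc.png

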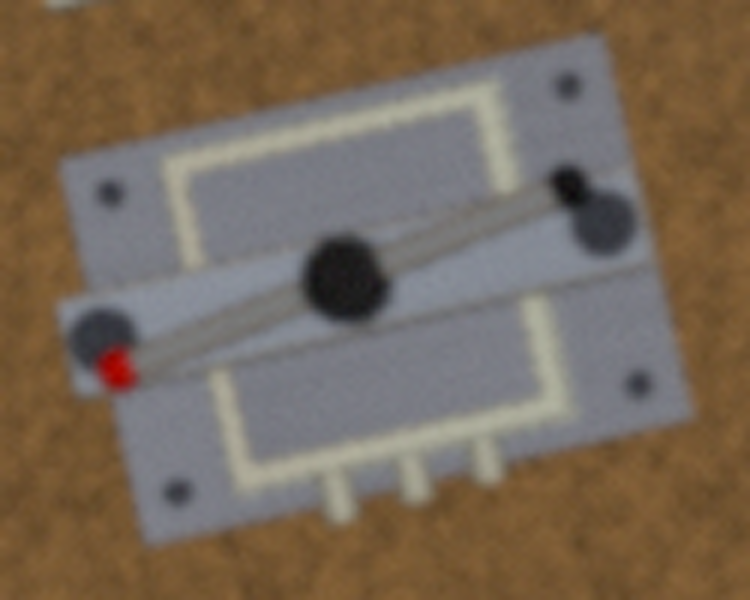

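View pics/scenec.png

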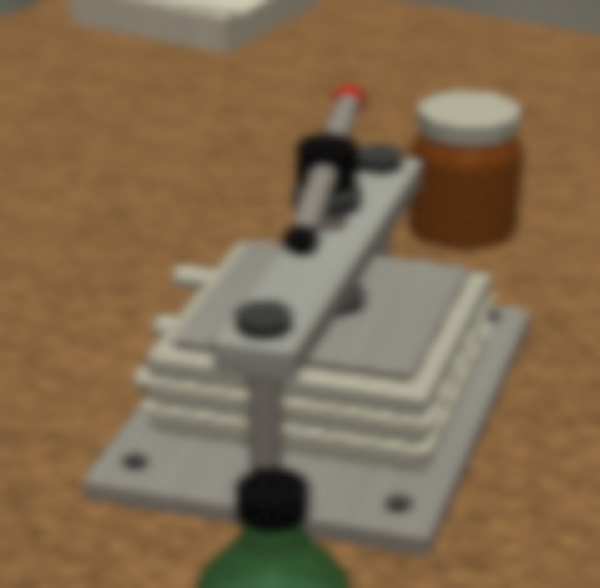

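Crop: the bar runs about 7° off the yoke's line, with the red end at left. Next I work out the approach to the black side.

```bash
cat >> h.py <<'E'
def cur():
    o=sensors.get_obs();return o,o['tcp_pos'],R.from_rotvec(o['tcp_rot'])
def move(pt,yaw,base=None):
    """tool x down, tool y at world yaw; returns slide mm, rot from base pose"""
    if base is None: o,p,Rm=cur()
    else: p,Rm=base
    y=np.array([np.cos(yaw),np.sin(yaw),0]);x=np.array([0,0,-1.]);z=np.cross(x,y)
    Rt=R.from_matrix(np.c_[x,y,z]);return Rm.inv().apply(np.array(pt)-p)*1000,(Rm.inv()*Rt).as_rotvec()
E
python3 - <<'E'
from h import *
o,p,Rm=cur();M=Rm.as_matrix();print(M)
print("yaw of tool y",np.degrees(np.arctan2(M[1,1],M[0,1])))
pt,ps=camera_params("top"),camera_params("scene")
# scene tips: crop (348,95)/(5,4.2)+190,130
sr=(190+348/5,130+95/4.2);sb=(190+300/5,130+239/4.2)
print("tri red",tri([ray(pt,(183.5,211)),ray(ps,sr)]),"blk",tri([ray(pt,(260,181.05)),ray(ps,sb)]))
a=plane(pt,(183.73,211),.175);b=plane(pt,(259.9,181.05),.175);c=(a+b)/2;u=(b-a)/np.linalg.norm(b-a);print(a,b,c,np.linalg.norm(b-a),np.degrees(np.arctan2(u[1],u[0])))
for s in(1,-1):
  for off in (90,-90):
    g=c-s*0+u*s*.058; yaw=np.arctan2(u[1],u[0])+np.radians(off);g[2]=.26
    print(s,off,g,move(g,yaw))
E
```

```text
[[-0.0006  0.4482 -0.8939]
 [ 0.0012 -0.8939 -0.4482]
 [-1.     -0.0014 -0.    ]]
yaw of tool y -63.36873300144885
tri red [0.5108 0.2289 0.1772] blk [0.5768 0.0629 0.1766]
[0.5114 0.2291 0.175 ] [0.5763 0.0627 0.175 ] [0.5438 0.1459 0.175 ] 0.1786005768849261 -68.69520053871412
1 90 [0.5649 0.0919 0.26  ] (array([ -35.1327, -403.6044, -546.1552]), array([-1.4778, -0.001 ,  0.0011]))
1 -90 [0.5649 0.0919 0.26  ] (array([ -35.1327, -403.6044, -546.1552]), array([1.6638, 0.0012, 0.0011]))
-1 90 [0.5227 0.1999 0.26  ] (array([ -34.9723, -519.1034, -556.9235]), array([-1.4778, -0.001 ,  0.0011]))
-1 -90 [0.5227 0.1999 0.26  ] (array([ -34.9723, -519.1034, -556.9235]), array([1.6638, 0.0012, 0.0011]))
```

Emit:
{"fn": "send_rows", "kwargs": {
  "targets": [
    {"slide": [-10,-20,-27],"rot": [-0.07,0,0]},
    {"slide": [-20,-55,-74],"rot": [-0.2,0,0]},
    {"slide": [-35,-90,-122],"rot": [-0.33,0,0]},
    {"slide": [-35,-125,-169],"rot": [-0.46,0,0]},
    {"slide": [-35,-160,-216],"rot": [-0.59,0,0]},
    {"slide": [-35,-195,-264],"rot": [-0.72,0,0]},
    {"slide": [-35,-230,-311],"rot": [-0.85,0,0]},
    {"slide": [-35,-265,-358],"rot": [-0.98,0,0]},
    {"slide": [-35,-300,-406],"rot": [-1.11,0,0]},
    {"slide": [-35,-335,-453],"rot": [-1.24,0,0]}
  ],
  "gripper": 60
}}

```text
time: 1.4
tcp_pos: [0.5131, -0.0096, 0.2598]
tcp_rot: [1.106, 1.271, -1.107]
contact_force: [0.1, -0.4, 0.3]
finger_gap: 0.659
```

Run:
```python
from h import *
o,p,Rm=cur();print(o['time'],p,o['joints'],o['contact_force'],o['ft_torque'])
print(move([.5649,.0919,.26],np.radians(21.3)))
```

```text
1.4 [ 0.5131 -0.0096  0.2598] [-0.041   0.2006  1.6408 -0.0003  1.3001 -0.1794] [ 0.1436 -0.3675  0.3199] [ 0.0058 -0.0883 -0.0167]
(array([ -0.1982,  65.37  , -93.3807]), array([-0.2332,  0.0003,  0.    ]))
```

Emit:
{"fn": "send_rows", "kwargs": {
  "targets": [
    {"slide": [0,33,-47],"rot": [-0.12,0,0]},
    {"slide": [0,58,-83],"rot": [-0.21,0,0]},
    {"slide": [0,65.4,-93.4],"rot": [-0.233,0,0]},
    {"slide": [0,65.4,-93.4],"rot": [-0.233,0,0]}
  ]
}}

```text
time: 1.9
tcp_pos: [0.5646, 0.0898, 0.2595]
tcp_rot: [0.933, 1.361, -0.936]
contact_force: [-0.4, -0.8, -0.5]
finger_gap: 0.659
```

Run:
```python
from h import *
o,p,Rm=cur();print(o['time'],p,o['joints'],o['contact_force'],o['ft_torque'])
w=camera_params("wrist");im=snapshot("wrist");cv2.imwrite("pics/w1.png",im);cv2.imwrite("pics/top1.png",snapshot("top"))
for X in ([.5438,.1459,.188],[.5763,.0627,.175],[.5114,.2291,.175]):print(proj(w,X))
```

```text
1.9 [0.5646 0.0898 0.2595] [ 0.138   0.2959  1.5116 -0.0007  1.3354 -0.2292] [-0.3818 -0.836  -0.538 ] [ 0.0255 -0.1458  0.0816]
[256.7176 129.0118]
[257.1235 228.3452]
[256.3302   2.4303]
```

View pics/w1.png

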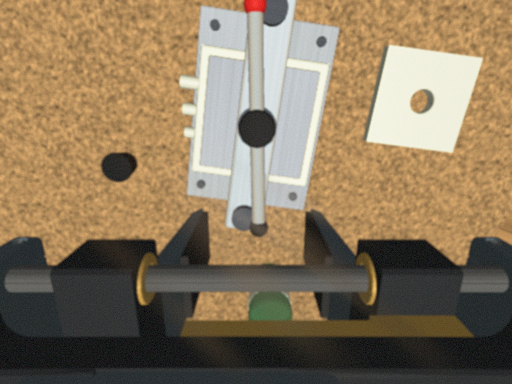

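The wrist view agrees with the prediction: hub (257,128), black tip (259,229), red tip (255,3), with the bar centred between the jaws. Now I refine it.

Run:
```python
from h import *
w=camera_params("wrist");im=cv2.imread("pics/w1.png")
d=(im.max(2)<50).astype(np.uint8)
for b in blobs(d[100:245,220:300],20):print(b)
# bar edges per row: bright low-saturation
for r in (60,80,100,160,180,200,210):
    print(r,im[r,244:272].max(1))
o,p,Rm=cur();print(p)
```

```text
(array([35.47, 26.46]), [19, 11, 36, 36, 592])
60 [171 187 202 195 169 157 177 190 196 199 202 200 202 196 196 191 184 178
 163 180 216 227 227 228 228 226 224 227]
80 [213 222 225 211 175 149 169 184 193 197 198 202 200 198 197 190 188 179
 166 165 200 226 231 225 226 225 225 225]
100 [228 226 225 223 202 163 159 177 192 198 195 201 200 198 197 195 186 182
 168 160 187 220 226 226 224 229 228 229]
160 [222 222 222 221 222 214 184 160 175 187 193 196 200 197 201 197 196 188
 177 163 175 209 225 226 223 211 197 182]
180 [220 219 221 221 221 216 201 171 169 183 188 200 195 200 203 196 192 188
 184 171 166 186 196 192 202 225 232 234]
200 [223 222 221 219 222 224 214 181 167 175 190 191 194 197 199 199 193 189
 184 171 153 159 182 194 195 196 197 198]
210 [104 108 104 101  98  99  92 109 148 175 191 195 194 202 200 198 192 194
 185 173 165 173 201 200 195 195 200 206]
[0.5642 0.0886 0.2599]
```

Run:
```python
from h import *
w=camera_params("wrist")
P=[plane(w,uv,.175) for uv in((255.4,60),(255.3,80),(255.7,100),(257.6,160),(257.8,180),(258.1,200))]
for q in P:print(q)
P=np.array(P);v=np.linalg.svd(P-P.mean(0))[2][0];v*=np.sign(v[0]);print("dir",np.degrees(np.arctan2(v[1],v[0])))
hub=plane(w,(255.47,126.46),.175+.005);hub2=plane(w,(255.47,126.46),.188);print("hub",hub,hub2)
for i in range(3):
    o,p,_=cur();print(o['time'],p,o['joints'],o['finger_gap'])
print(blobs((cv2.imread('pics/w1.png').max(2)[215:240,245:275]<75)))
print(plane(w,(259,228.5),.175),plane(w,(255.3,3),.175))
```

```text
[0.5244 0.1918 0.175 ]
[0.5295 0.1784 0.175 ]
[0.5351 0.1645 0.175 ]
[0.5539 0.1199 0.175 ]
[0.5603 0.1037 0.175 ]
[0.5671 0.0869 0.175 ]
dir -67.70933666082756
hub [0.5422 0.1456 0.18  ] [0.542  0.1462 0.188 ]
2.0 [0.5642 0.0886 0.2599] [ 0.136   0.2945  1.5125 -0.0008  1.3354 -0.2292] 0.6554535589893942
2.0 [0.5642 0.0886 0.2599] [ 0.136   0.2945  1.5125 -0.0008  1.3354 -0.2292] 0.6554535589893942
2.0 [0.5642 0.0886 0.2599] [ 0.136   0.2945  1.5125 -0.0008  1.3354 -0.2292] 0.6554535589893942
[(array([19.33, 10.25]), [17, 8, 5, 5, 12]), (array([ 9.79, 17.17]), [6, 12, 10, 9, 29])]
[0.5776 0.0618 0.175 ] [0.5107 0.2275 0.175 ]
```

Run:
```python
from h import *
print(move([.5654,.0918,.167],np.radians(22.2)))
```

```text
(array([92.8678,  2.3137, -2.6427]), array([-0.022 ,  0.0005,  0.001 ]))
```

Emit:
{"fn": "send_rows", "kwargs": {
  "targets": [
    {"slide": [25,2.3,-2.6],"rot": [-0.022,0,0]},
    {"slide": [55,2.3,-2.6],"rot": [-0.022,0,0]},
    {"slide": [80,2.3,-2.6],"rot": [-0.022,0,0]},
    {"slide": [92.9,2.3,-2.6],"rot": [-0.022,0,0]},
    {"slide": [92.9,2.3,-2.6],"rot": [-0.022,0,0]},
    {"slide": [92.9,2.3,-2.6],"rot": [-0.022,0,0]}
  ]
}}

```text
time: 2.75
tcp_pos: [0.5667, 0.0928, 0.1682]
tcp_rot: [0.919, 1.367, -0.917]
contact_force: [0.3, -0.5, 0.3]
finger_gap: 0.653
```

Run:
```python
from h import *
o,p,Rm=cur();print(o['time'],p,o['contact_force'],o['ft_torque'],move([.5654,.0918,.167],np.radians(22.2)))
o=sensors.get_obs();w=camera_params("wrist");cv2.imwrite("pics/w2.png",snapshot("wrist"))
```

```text
2.75 [0.5667 0.0928 0.1682] [ 0.3285 -0.524   0.3496] [ 0.0029 -0.1394 -0.0277] (array([ 1.2118, -1.6159,  0.3799]), array([ 0.0009,  0.0007, -0.0021]))
```

View pics/w2.png

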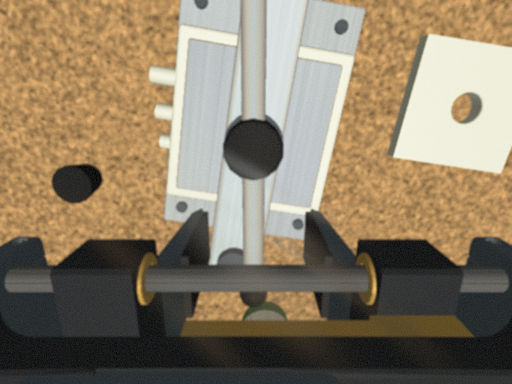

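The bar sits centred between the jaws, about 1–2 mm to the left (column 253 against 257). I shift that far and close.

Emit:
{"fn": "send_rows", "kwargs": {
  "targets": [
    {"slide": [1.2,-1.6,0.4],"rot": [0,0,0]},
    {"slide": [1.2,-1.6,0.4],"rot": [0,0,0]},
    {"slide": [1.2,-1.6,0.4],"rot": [0,0,0]},
    {"slide": [1.2,-1.6,0.4],"rot": [0,0,0]}
  ],
  "gripper": 20
}}

```text
time: 3.3
tcp_pos: [0.5648, 0.0921, 0.1659]
tcp_rot: [0.918, 1.368, -0.918]
contact_force: [-0.5, 0.2, 0.4]
finger_gap: 0.249
```

Emit:
{"fn": "send_rows", "kwargs": {
  "targets": [
    {"slide": [0,0,0],"rot": [0,0,0]},
    {"slide": [0,0,0],"rot": [0,0,0]},
    {"slide": [0,0,0],"rot": [0,0,0]},
    {"slide": [0,0,0],"rot": [0,0,0]}
  ],
  "gripper": 5
}}

```text
time: 3.8
tcp_pos: [0.565, 0.0922, 0.1659]
tcp_rot: [0.918, 1.368, -0.918]
contact_force: [1.9, 1.1, -1.0]
finger_gap: 0.122
```

```bash
cat >> h.py <<'E'
C=np.array([.5435,.1455,.175])
def torq():
    """cw torque exerted by tool on screw, from force on the tool F (tool exerts -F) """
    o,p,Rm=cur();F=o['contact_force'];M=o['ft_torque'];g=p-Rm.apply([.008,0,0]);r=g-C
    y=Rm.as_matrix()[:,1];yaw=np.degrees(np.arctan2(y[1],y[0]))
    tf=np.cross(r,-F)[2]
    print("t",o['time'],"tcp",p,"yaw %.2f"%yaw,"r %.4f ang %.2f"%(np.hypot(*r[:2]),np.degrees(np.arctan2(r[1],r[0]))),"F",F,"M",M,"cw torque: force %.3f  -Mz part %.3f"%(-tf,M[2]),"gap %.3f"%o['finger_gap'])
E
python3 - <<'E'
from h import *
torq()
E
```

```text
t 3.8 tcp [0.565  0.0922 0.1659] yaw 22.28 r 0.0575 ang -68.07 F [ 1.9211  1.1285 -0.9873] M [ 0.118  -0.3746 -0.0855] cw torque: force 0.127  -Mz part -0.085 gap 0.122
```

Gripped at 11.1 mm (bar 12 mm), with small forces. Now I turn clockwise along the arc, first 0.32 rad.

Emit:
{"fn": "send_rows", "kwargs": {
  "targets": [
    {"slide": [0,-2.3,0],"rot": [0.04,0,0]},
    {"slide": [0,-4.6,-0.2],"rot": [0.08,0,0]},
    {"slide": [0,-6.9,-0.4],"rot": [0.12,0,0]},
    {"slide": [0,-9.2,-0.7],"rot": [0.16,0,0]},
    {"slide": [0,-11.4,-1.2],"rot": [0.2,0,0]},
    {"slide": [0,-13.7,-1.7],"rot": [0.24,0,0]},
    {"slide": [0,-15.9,-2.2],"rot": [0.28,0,0]},
    {"slide": [0,-18.1,-2.9],"rot": [0.32,0,0]},
    {"slide": [0,-18.1,-2.9],"rot": [0.32,0,0]}
  ]
}}

```text
time: 4.92
tcp_pos: [0.5476, 0.0881, 0.1659]
tcp_rot: [1.158, 1.24, -1.156]
contact_force: [3.2, 1.1, -1.2]
finger_gap: 0.123
```

Run:
```python
from h import *
torq()
```

```text
t 4.925 tcp [0.5476 0.0881 0.1659] yaw 4.02 r 0.0576 ang -85.95 F [ 3.1598  1.0701 -1.1901] M [ 0.1557 -0.5813  0.2241] cw torque: force 0.186  -Mz part 0.224 gap 0.123
```

Emit:
{"fn": "send_rows", "kwargs": {
  "targets": [
    {"slide": [0,-2.3,0],"rot": [0.04,0,0]},
    {"slide": [0,-4.6,-0.2],"rot": [0.08,0,0]},
    {"slide": [0,-6.9,-0.4],"rot": [0.12,0,0]},
    {"slide": [0,-8.0,-0.6],"rot": [0.14,0,0]},
    {"slide": [0,-9.2,-0.7],"rot": [0.16,0,0]},
    {"slide": [0,-9.2,-0.7],"rot": [0.16,0,0]}
  ]
}}

```text
time: 5.68
tcp_pos: [0.5381, 0.0881, 0.1659]
tcp_rot: [1.277, 1.164, -1.275]
contact_force: [4.1, 1.2, -3.4]
finger_gap: 0.123
```

Run:
```python
from h import *
torq()
```

```text
t 5.675 tcp [0.5381 0.0881 0.1659] yaw -5.21 r 0.0577 ang -95.34 F [ 4.0697  1.1671 -3.398 ] M [ 0.273  -0.766   0.1883] cw torque: force 0.227  -Mz part 0.188 gap 0.123
```

Emit:
{"fn": "send_rows", "kwargs": {
  "targets": [
    {"slide": [0,-0.9,0],"rot": [0.015,0,0]},
    {"slide": [0,-1.7,0],"rot": [0.03,0,0]},
    {"slide": [0,-1.7,0],"rot": [0.03,0,0]}
  ]
}}

```text
time: 6.05
tcp_pos: [0.5363, 0.0882, 0.1659]
tcp_rot: [1.299, 1.149, -1.297]
contact_force: [4.0, 1.6, -2.5]
finger_gap: 0.125
```

Run:
```python
from h import *
torq()
```

```text
t 6.05 tcp [0.5363 0.0882 0.1659] yaw -6.97 r 0.0577 ang -97.15 F [ 3.9636  1.5935 -2.4988] M [ 0.2443 -0.8622  0.2187] cw torque: force 0.215  -Mz part 0.219 gap 0.125
```

Emit:
{"fn": "send_rows", "kwargs": {
  "targets": [
    {"slide": [0,-0.9,0],"rot": [0.015,0,0]},
    {"slide": [0,-1.7,0],"rot": [0.03,0,0]},
    {"slide": [0,-1.7,0],"rot": [0.03,0,0]}
  ]
}}

```text
time: 6.42
tcp_pos: [0.5346, 0.0885, 0.1659]
tcp_rot: [1.321, 1.133, -1.319]
contact_force: [4.6, 1.1, -2.7]
finger_gap: 0.125
```

```bash
python3 -c "
from h import *
torq()"
```

```text
t 6.425 tcp [0.5346 0.0885 0.1659] yaw -8.68 r 0.0577 ang -98.85 F [ 4.5961  1.0767 -2.681 ] M [ 0.2714 -0.8535  0.2484] cw torque: force 0.252  -Mz part 0.248 gap 0.125
```

Emit:
{"fn": "send_rows", "kwargs": {
  "targets": [
    {"slide": [0,-0.9,0],"rot": [0.015,0,0]},
    {"slide": [0,-1.7,0],"rot": [0.03,0,0]},
    {"slide": [0,-1.7,0],"rot": [0.03,0,0]}
  ]
}}

```text
time: 6.8
tcp_pos: [0.5329, 0.0888, 0.1659]
tcp_rot: [1.342, 1.118, -1.341]
contact_force: [4.0, 0.9, -3.3]
finger_gap: 0.126
```

```bash
python3 -c "
from h import *
torq()"
```

```text
t 6.8 tcp [0.5329 0.0888 0.1659] yaw -10.39 r 0.0577 ang -100.58 F [ 4.0201  0.9474 -3.2721] M [ 0.2764 -0.8624  0.1699] cw torque: force 0.218  -Mz part 0.170 gap 0.126
```

Emit:
{"fn": "send_rows", "kwargs": {
  "targets": [
    {"slide": [0,-0.9,0],"rot": [0.015,0,0]},
    {"slide": [0,-1.7,0],"rot": [0.03,0,0]},
    {"slide": [0,-1.7,0],"rot": [0.03,0,0]}
  ]
}}

```text
time: 7.18
tcp_pos: [0.5312, 0.0891, 0.1659]
tcp_rot: [1.364, 1.102, -1.362]
contact_force: [4.6, 1.5, -2.5]
finger_gap: 0.124
```

```bash
python3 -c "
from h import *
torq()"
```

```text
t 7.175 tcp [0.5312 0.0891 0.1659] yaw -12.11 r 0.0577 ang -102.29 F [ 4.5736  1.4953 -2.5451] M [ 0.3033 -0.8778  0.1913] cw torque: force 0.240  -Mz part 0.191 gap 0.124
```

Emit:
{"fn": "send_rows", "kwargs": {
  "targets": [
    {"slide": [0,-0.9,0],"rot": [0.015,0,0]},
    {"slide": [0,-1.7,0],"rot": [0.03,0,0]},
    {"slide": [0,-1.7,0],"rot": [0.03,0,0]}
  ]
}}

```text
time: 7.55
tcp_pos: [0.5295, 0.0895, 0.1659]
tcp_rot: [1.385, 1.085, -1.384]
contact_force: [4.4, 2.6, -2.8]
finger_gap: 0.123
```

```bash
python3 -c "
from h import *
torq()"
```

```text
t 7.55 tcp [0.5295 0.0895 0.1659] yaw -13.82 r 0.0578 ang -104.02 F [ 4.3622  2.6031 -2.8345] M [ 0.2903 -0.8299  0.2479] cw torque: force 0.208  -Mz part 0.248 gap 0.123
```

Emit:
{"fn": "send_rows", "kwargs": {
  "targets": [
    {"slide": [0,-0.9,0],"rot": [0.015,0,0]},
    {"slide": [0,-1.7,0],"rot": [0.03,0,0]},
    {"slide": [0,-1.7,0],"rot": [0.03,0,0]}
  ]
}}

```text
time: 7.92
tcp_pos: [0.5282, 0.0898, 0.1659]
tcp_rot: [1.407, 1.068, -1.404]
contact_force: [5.2, 1.9, -3.8]
finger_gap: 0.124
```

```bash
python3 -c "
from h import *
torq()"
```

```text
t 7.925 tcp [0.5282 0.0898 0.1659] yaw -15.50 r 0.0578 ang -105.35 F [ 5.2171  1.926  -3.7618] M [ 0.2617 -1.0091  0.3466] cw torque: force 0.261  -Mz part 0.347 gap 0.124
```

Torque has risen to 0.61 and the tool is lagging, so the screw may be coming home. I go on in half steps.

Emit:
{"fn": "send_rows", "kwargs": {
  "targets": [
    {"slide": [0,-0.5,0],"rot": [0.008,0,0]},
    {"slide": [0,-0.9,0],"rot": [0.015,0,0]},
    {"slide": [0,-0.9,0],"rot": [0.015,0,0]}
  ]
}}

```text
time: 8.3
tcp_pos: [0.5277, 0.0899, 0.1659]
tcp_rot: [1.417, 1.059, -1.414]
contact_force: [6.8, 1.3, -3.2]
finger_gap: 0.125
```

```bash
python3 -c "
from h import *
torq()"
```

```text
t 8.3 tcp [0.5277 0.0899 0.1659] yaw -16.33 r 0.0578 ang -105.88 F [ 6.7822  1.3289 -3.1594] M [ 0.2018 -1.0944  0.4895] cw torque: force 0.356  -Mz part 0.490 gap 0.125
```

Emit:
{"fn": "send_rows", "kwargs": {
  "targets": [
    {"slide": [0,-0.5,0],"rot": [0.01,0,0]},
    {"slide": [0,-0.5,0],"rot": [0.01,0,0]},
    {"slide": [0,-0.5,0],"rot": [0.01,0,0]}
  ]
}}

```text
time: 8.68
tcp_pos: [0.5274, 0.09, 0.166]
tcp_rot: [1.424, 1.053, -1.421]
contact_force: [6.4, 0.7, -3.9]
finger_gap: 0.12
```

```bash
python3 -c "
from h import *
torq()"
```

```text
t 8.675 tcp [0.5274 0.09   0.166 ] yaw -16.88 r 0.0578 ang -106.18 F [ 6.384   0.7277 -3.9171] M [ 0.2072 -1.1833  0.6603] cw torque: force 0.343  -Mz part 0.660 gap 0.120
```

Emit:
{"fn": "send_rows", "kwargs": {
  "targets": [
    {"slide": [0,0,0],"rot": [0,0,0]},
    {"slide": [0,0,0],"rot": [0,0,0]}
  ]
}}

```text
time: 8.93
tcp_pos: [0.5275, 0.09, 0.166]
tcp_rot: [1.424, 1.053, -1.421]
contact_force: [5.4, 1.9, -4.3]
finger_gap: 0.128
```

```bash
python3 -c "
from h import *
torq()"
```

```text
t 8.925 tcp [0.5275 0.09   0.166 ] yaw -16.88 r 0.0578 ang -106.15 F [ 5.4363  1.8547 -4.267 ] M [ 0.2113 -1.2096  0.603 ] cw torque: force 0.272  -Mz part 0.603 gap 0.128
```

Emit:
{"fn": "send_rows", "kwargs": {
  "targets": [
    {"slide": [0,0,0],"rot": [0,0,0]}
  ]
}}

```text
time: 9.05
tcp_pos: [0.5274, 0.09, 0.166]
tcp_rot: [1.424, 1.053, -1.421]
contact_force: [6.6, 1.2, -3.9]
finger_gap: 0.127
```

```bash
python3 -c "
from h import *
torq()
w=camera_params('wrist');cv2.imwrite('pics/w3.png',snapshot('wrist'))
im=cv2.imread('pics/w3.png')
for r in (20,40,60,80,100,170,190,210):print(r,im[r,235:280].max(1))
torq()"
```

```text
t 9.05 tcp [0.5274 0.09   0.166 ] yaw -16.88 r 0.0578 ang -106.19 F [ 6.6184  1.2113 -3.8572] M [ 0.1834 -1.2286  0.6035] cw torque: force 0.348  -Mz part 0.603 gap 0.127
20 [194 183 160 137 142 160 170 179 188 193 198 195 197 203 200 197 198 196
 197 192 198 190 194 190 187 180 166 162 180 228 244 247 246 245 245 247
 245 245 246 246 245 246 244 236 225]
40 [193 210 213 187 149 145 161 173 181 189 193 195 197 202 200 205 204 199
 197 198 197 193 193 189 185 181 174 163 154 168 198 202 205 204 204 206
 207 208 207 202 207 202 208 205 203]
60 [224 226 225 203 162 139 152 166 177 185 191 196 197 199 202 198 204 200
 197 198 196 195 195 192 183 181 180 164 158 164 192 197 200 208 207 206
 208 205 203 202 200 204 201 203 201]
80 [223 226 226 225 206 153 140 152 168 179 191 193 194 201 198 203 199 200
 201 201 196 196 197 191 189 184 180 167 160 162 193 205 207 206 204 201
 200 198 199 195 195 195 197 200 205]
100 [225 229 227 229 225 197 147 143 160 170 186 188 190 195 194 200 201 198
 206 199 200 203 195 192 190 189 181 174 160 159 184 197 187 171 172 193
 196 202 200 201 204 202 205 207 205]
170 [ 70  69  79  75  81  84  87  80  87  87  85  92  87  85  91  83  82  86
  78  84  76  79  75  78  70  74  69  67  62  62  61  61  59  56  60  50
  54  48  47  51  54  95 133 183 214]
190 [199 202 203 200 196 205 200 196 174 152 140 156 173 181 190 194 195 200
 200 199 205 199 196 197 192 189 188 186 176 168 163 180 211 215 214 218
 218 219 218 213 217 213 214 209 209]
210 [180 164 143 118  95  90 109 149 177 168 145 145 162 173 181 189 196 198
 196 198 198 199 199 192 195 189 190 185 184 170 161 165 168 182 188 176
 131  96  80  95 124 150 183 207 216]
t 9.1 tcp [0.5274 0.09   0.166 ] yaw -16.88 r 0.0578 ang -106.15 F [ 6.8596  1.4757 -3.4796] M [ 0.2035 -1.118   0.6178] cw torque: force 0.357  -Mz part 0.618 gap 0.125
```

Torque is about 0.95–1.0. Holding.

Emit:
{"fn": "send_rows", "kwargs": {
  "targets": [
    {"slide": [0,-0.1,0],"rot": [0.002,0,0]},
    {"slide": [0,-0.1,0],"rot": [0.002,0,0]},
    {"slide": [0,-0.1,0],"rot": [0.002,0,0]},
    {"slide": [0,-0.1,0],"rot": [0.002,0,0]},
    {"slide": [0,-0.1,0],"rot": [0.002,0,0]},
    {"slide": [0,-0.1,0],"rot": [0.002,0,0]},
    {"slide": [0,-0.1,0],"rot": [0.002,0,0]},
    {"slide": [0,-0.1,0],"rot": [0.002,0,0]}
  ]
}}

```text
time: 10.1
tcp_pos: [0.5274, 0.09, 0.166]
tcp_rot: [1.426, 1.052, -1.422]
contact_force: [5.9, 1.1, -3.2]
finger_gap: 0.125
```

```bash
python3 -c "
from h import *
torq()"
```

```text
t 10.1 tcp [0.5274 0.09   0.166 ] yaw -17.00 r 0.0578 ang -106.23 F [ 5.9436  1.0878 -3.2152] M [ 0.2211 -1.1202  0.678 ] cw torque: force 0.312  -Mz part 0.678 gap 0.125
```

Emit:
{"fn": "send_rows", "kwargs": {
  "targets": [
    {"slide": [0,0,0],"rot": [0,0,0]},
    {"slide": [0,0,0],"rot": [0,0,0]},
    {"slide": [0,0,0],"rot": [0,0,0]},
    {"slide": [0,0,0],"rot": [0,0,0]},
    {"slide": [0,0,0],"rot": [0,0,0]},
    {"slide": [0,0,0],"rot": [0,0,0]},
    {"slide": [0,0,0],"rot": [0,0,0]},
    {"slide": [0,0,0],"rot": [0,0,0]}
  ]
}}

```text
time: 11.1
tcp_pos: [0.5273, 0.09, 0.166]
tcp_rot: [1.426, 1.052, -1.422]
contact_force: [6.6, 1.6, -4.3]
finger_gap: 0.123
```

```bash
python3 -c "
from h import *
torq()"
```

```text
t 11.1 tcp [0.5273 0.09   0.166 ] yaw -17.00 r 0.0578 ang -106.25 F [ 6.5653  1.6452 -4.3105] M [ 0.1925 -1.1987  0.6713] cw torque: force 0.338  -Mz part 0.671 gap 0.123
```

Emit:
{"fn": "send_rows", "kwargs": {
  "targets": [
    {"slide": [0,0,0],"rot": [0,0,0]},
    {"slide": [0,0,0],"rot": [0,0,0]},
    {"slide": [0,0,0],"rot": [0,0,0]},
    {"slide": [0,0,0],"rot": [0,0,0]},
    {"slide": [0,0,0],"rot": [0,0,0]}
  ]
}}

```text
time: 11.72
tcp_pos: [0.5274, 0.09, 0.166]
tcp_rot: [1.425, 1.052, -1.422]
contact_force: [6.4, 0.6, -3.7]
finger_gap: 0.125
```

```bash
python3 -c "
from h import *
torq()"
```

```text
t 11.725 tcp [0.5274 0.09   0.166 ] yaw -16.99 r 0.0578 ang -106.25 F [ 6.4221  0.6108 -3.6663] M [ 0.198  -1.141   0.6673] cw torque: force 0.346  -Mz part 0.667 gap 0.125
```

Held at about 1.0 N m for over 2 s. I take a picture for the twist check, then unload to zero.

```bash
python3 -c "
from h import *
w=camera_params('wrist');np.save('w4.npy',w['world_from_camera']);cv2.imwrite('pics/w4.png',snapshot('wrist'))"
```

Emit:
{"fn": "send_rows", "kwargs": {
  "targets": [
    {"slide": [0,1.0,0],"rot": [-0.018,0,0]},
    {"slide": [0,2.0,0],"rot": [-0.036,0,0]},
    {"slide": [0,3.0,0],"rot": [-0.054,0,0]},
    {"slide": [0,3.6,0],"rot": [-0.064,0,0]},
    {"slide": [0,3.6,0],"rot": [-0.064,0,0]}
  ]
}}

```text
time: 12.4
tcp_pos: [0.5296, 0.0894, 0.1659]
tcp_rot: [1.381, 1.09, -1.38]
contact_force: [3.7, 3.4, -2.2]
finger_gap: 0.127
```

```bash
cat > bar.py <<'E'
from h import *
def bar(f,T,rows=list(range(10,104,4))+list(range(186,216,4))):
    w=camera_params('wrist');w['world_from_camera']=T
    g=cv2.GaussianBlur(cv2.imread(f).max(2),(1,5),0).astype(float)
    P=[]
    for r in rows:
        s=g[r]; # edges = darkest lines bounding bar within window
        c=254; L=np.argmin(s[c-17:c-5])+c-17; Rr=np.argmin(s[c+5:c+17])+c+5
        def sub(i):
            a,b,d=s[i-1],s[i],s[i+1];q=a-2*b+d;return i+(0.5*(a-d)/q if q>0 else 0)
        P.append(plane(w,((sub(L)+sub(Rr))/2,r),.175)[:2])
    P=np.array(P)
    for _ in range(4):
        m=P.mean(0);v=np.linalg.svd(P-m)[2][0];n=np.array([-v[1],v[0]]);e=(P-m)@n
        k=abs(e)<max(2*e.std(),2e-4);
        if k.all():break
        P=P[k]
    v=v*np.sign(v[1]);return np.degrees(np.arctan2(v[1],v[0])),len(P),e.std()*1000,(C[:2]-m)@n*1000
E
python3 - <<'E'
from bar import *
torq()
w=camera_params('wrist')['world_from_camera'];cv2.imwrite('pics/w5.png',snapshot('wrist'));np.save('w5.npy',w)
for k in(4,5):print(k,bar(f'pics/w{k}.png',np.load(f'w{k}.npy')))
E
```

```text
t 12.4 tcp [0.5296 0.0894 0.1659] yaw -13.44 r 0.0578 ang -103.95 F [ 3.6663  3.3816 -2.1637] M [ 0.5604 -0.7242  0.0659] cw torque: force 0.158  -Mz part 0.066 gap 0.127
4 (np.float64(74.442853388674), 30, np.float64(0.07146853625222466), np.float64(-0.1607015751319471))
5 (np.float64(76.63559400842581), 30, np.float64(0.09048969458274062), np.float64(-0.19937064050848485))
```

View pics/w5.png

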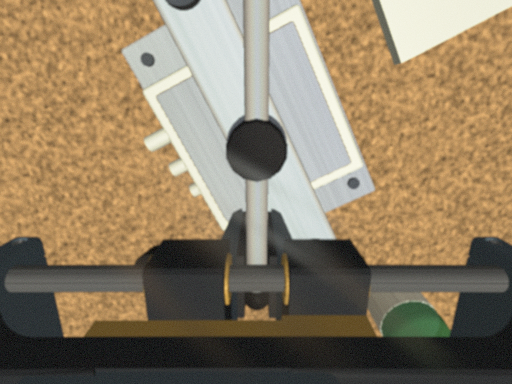

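Bar turn measured by camera: 2.19° = 0.038 rad, which the spring makes 0.77 N m. The force sensor gives 0.79, so they agree. Now I load the other way with 0.3 N m.

Emit:
{"fn": "send_rows", "kwargs": {
  "targets": [
    {"slide": [0,0.8,0],"rot": [-0.015,0,0]},
    {"slide": [0,1.6,0],"rot": [-0.028,0,0]},
    {"slide": [0,2.2,0],"rot": [-0.039,0,0]},
    {"slide": [0,2.2,0],"rot": [-0.039,0,0]}
  ]
}}

```text
time: 12.95
tcp_pos: [0.531, 0.0891, 0.1658]
tcp_rot: [1.353, 1.112, -1.353]
contact_force: [1.5, 4.7, -1.3]
finger_gap: 0.122
```

Run:
```python
from bar import *
torq()
w=camera_params('wrist')['world_from_camera'];cv2.imwrite('pics/w6.png',snapshot('wrist'));np.save('w6.npy',w)
print(bar(f'pics/w6.png',w));torq()
```

```text
t 12.95 tcp [0.531  0.0891 0.1658] yaw -11.25 r 0.0578 ang -102.49 F [ 1.5123  4.7455 -1.2852] M [ 0.7518 -0.3737 -0.357 ] cw torque: force 0.026  -Mz part -0.357 gap 0.122
(np.float64(78.00327942072016), 24, np.float64(0.09017384147497728), np.float64(-0.17236992045953692))
t 13.0 tcp [0.531  0.0891 0.1658] yaw -11.25 r 0.0578 ang -102.51 F [ 1.496   4.5743 -0.6692] M [ 0.7773 -0.3743 -0.3418] cw torque: force 0.027  -Mz part -0.342 gap 0.122
```

Emit:
{"fn": "send_rows", "kwargs": {
  "targets": [
    {"slide": [0,0,0],"rot": [0,0,0]},
    {"slide": [0,0,0],"rot": [0,0,0]},
    {"slide": [0,0,0],"rot": [0,0,0]},
    {"slide": [0,0,0],"rot": [0,0,0]},
    {"slide": [0,0,0],"rot": [0,0,0]},
    {"slide": [0,0,0],"rot": [0,0,0]},
    {"slide": [0,0,0],"rot": [0,0,0]},
    {"slide": [0,0,0],"rot": [0,0,0]},
    {"slide": [0,0,0],"rot": [0,0,0]},
    {"slide": [0,0,0],"rot": [0,0,0]}
  ]
}}

```text
time: 14.25
tcp_pos: [0.531, 0.0891, 0.1658]
tcp_rot: [1.353, 1.112, -1.353]
contact_force: [1.2, 4.4, 0.1]
finger_gap: 0.126
```

Run:
```python
from bar import *
torq()
w=camera_params('wrist')['world_from_camera'];cv2.imwrite('pics/w7.png',snapshot('wrist'));np.save('w7.npy',w)
print(bar(f'pics/w7.png',w));torq()
```

```text
t 14.25 tcp [0.531  0.0891 0.1658] yaw -11.26 r 0.0578 ang -102.48 F [1.2118 4.3599 0.1062] M [ 0.7564 -0.3369 -0.3475] cw torque: force 0.014  -Mz part -0.348 gap 0.126
(np.float64(77.9577598659386), 24, np.float64(0.1262399677184648), np.float64(-0.18935437292991178))
t 14.3 tcp [0.531  0.0891 0.1658] yaw -11.26 r 0.0578 ang -102.51 F [ 1.4095  4.9377 -0.3543] M [ 0.8048 -0.393  -0.3302] cw torque: force 0.018  -Mz part -0.330 gap 0.122
```

The back load stayed at -0.32 N m and the bar did not move. Now I relax to zero and let go.

Emit:
{"fn": "send_rows", "kwargs": {
  "targets": [
    {"slide": [0,-0.7,0],"rot": [0.012,0,0]},
    {"slide": [0,-1.3,0],"rot": [0.022,0,0]},
    {"slide": [0,-1.3,0],"rot": [0.022,0,0]}
  ]
}}

```text
time: 14.68
tcp_pos: [0.5302, 0.0893, 0.1659]
tcp_rot: [1.368, 1.099, -1.368]
contact_force: [2.9, 3.4, -1.8]
finger_gap: 0.124
```

Run:
```python
from bar import *
torq()
```

```text
t 14.675 tcp [0.5302 0.0893 0.1659] yaw -12.47 r 0.0578 ang -103.31 F [ 2.94    3.4434 -1.7634] M [ 0.7715 -0.5549 -0.0234] cw torque: force 0.120  -Mz part -0.023 gap 0.124
```

Emit:
{"fn": "send_rows", "kwargs": {
  "targets": [
    {"slide": [0,0,0],"rot": [0,0,0]},
    {"slide": [0,0,0],"rot": [0,0,0]},
    {"slide": [0,0,0],"rot": [0,0,0]},
    {"slide": [0,0,0],"rot": [0,0,0]}
  ],
  "gripper": 45
}}

```text
time: 15.18
tcp_pos: [0.5302, 0.0885, 0.1658]
tcp_rot: [1.367, 1.099, -1.368]
contact_force: [0.4, 0.5, -0.3]
finger_gap: 0.488
```

Run:
```python
from bar import *
torq()
w=camera_params('wrist')['world_from_camera'];cv2.imwrite('pics/w8.png',snapshot('wrist'))
print(bar(f'pics/w8.png',w));torq()
```

```text
t 15.175 tcp [0.5302 0.0885 0.1658] yaw -12.44 r 0.0585 ang -103.09 F [ 0.3782  0.4583 -0.322 ] M [ 0.0403 -0.0539 -0.0497] cw torque: force 0.015  -Mz part -0.050 gap 0.488
(np.float64(77.2744186249371), 32, np.float64(0.08215130668093511), np.float64(-0.19096430639953876))
t 15.225 tcp [0.5303 0.0885 0.1658] yaw -12.44 r 0.0585 ang -103.03 F [ 0.8211  0.6647 -0.3642] M [-0.1148 -0.0639 -0.0218] cw torque: force 0.038  -Mz part -0.022 gap 0.496
```

View pics/w8.png

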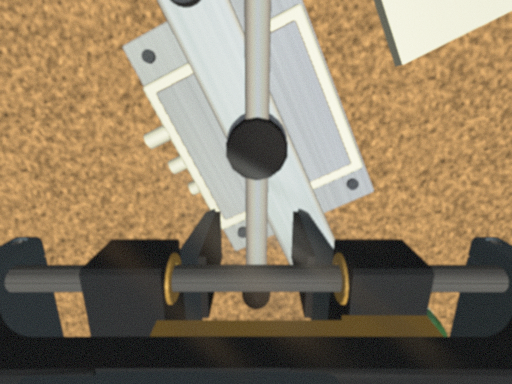

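Free bar angle is 77.27°, so by the camera the tightening was 0.99 N m and the back load about 0.25, where the sensor said 0.32. I check that discrepancy more closely.

Run:
```python
from bar import *
for k in (4,5,6,7,8):
    T=camera_params('wrist')['world_from_camera'] if k==8 else np.load(f'w{k}.npy')
    f=f'pics/w{k}.png'
    print(k,[np.round(bar(f,T,r),3) for r in (list(range(6,108,2)),list(range(6,108,2))+list(range(182,206,2)),list(range(20,100,1))+list(range(184,214,1)))])
    w=camera_params('wrist');w['world_from_camera']=T
```

```text
4 [array([74.628, 51.   ,  0.076, -0.317]), array([74.425, 61.   ,  0.074, -0.149]), array([ 74.409, 103.   ,   0.075,  -0.158])]
5 [array([76.893, 50.   ,  0.079, -0.386]), array([76.637, 62.   ,  0.091, -0.186]), array([76.587, 96.   ,  0.075, -0.192])]
6 [array([78.718, 42.   ,  0.08 , -0.581]), array([78.165, 56.   ,  0.144, -0.161]), array([78.013, 85.   ,  0.071, -0.169])]
7 [array([78.42 , 45.   ,  0.166, -0.453]), array([77.925, 47.   ,  0.075, -0.173]), array([77.951, 87.   ,  0.072, -0.186])]
8 [array([77.489, 51.   ,  0.059, -0.412]), array([77.265, 63.   ,  0.077, -0.237]), array([ 77.25 , 110.   ,   0.081,  -0.233])]
```

The different row sets give 0.24–0.4 N m, scattered around the sensor's 0.32, so the back load is confirmed as about 0.3. I retreat straight up.

Emit:
{"fn": "send_rows", "kwargs": {
  "targets": [
    {"slide": [-10,0,0],"rot": [0,0,0]},
    {"slide": [-30,0,0],"rot": [0,0,0]},
    {"slide": [-60,0,0],"rot": [0,0,0]},
    {"slide": [-95,0,0],"rot": [0,0,0]},
    {"slide": [-120,0,0],"rot": [0,0,0]},
    {"slide": [-130,0,0],"rot": [0,0,0]},
    {"slide": [-130,0,0],"rot": [0,0,0]}
  ]
}}

```text
time: 16.1
tcp_pos: [0.5306, 0.0888, 0.2962]
tcp_rot: [1.368, 1.098, -1.366]
contact_force: [-0.0, -0.1, -0.5]
finger_gap: 0.497
```

Run:
```python
from h import *
torq()
w=camera_params('wrist');im=snapshot('wrist');cv2.imwrite('pics/w9.png',im);s=snapshot('scene');cv2.imwrite('pics/s9.png',s)
a=cv2.imread('pics/scene0.png');cv2.imwrite('pics/cmp.png',np.hstack([cv2.resize(im,(400,300)),cv2.resize(s,(400,300))]))
hsv=cv2.cvtColor(im,cv2.COLOR_BGR2HSV);red=((hsv[...,0]<6)|(hsv[...,0]>174))&(hsv[...,1]>150)&(hsv[...,2]>80);print(blobs(red))
for c,_ in blobs(red):
    q=plane(w,c,.175);print(q,np.degrees(np.arctan2(*(q-C)[1::-1])))
```

```text
t 16.1 tcp [0.5306 0.0888 0.2962] yaw -12.43 r 0.0582 ang -102.86 F [-0.0451 -0.058  -0.4682] M [-0.0012 -0.0596 -0.0135] cw torque: force -0.002  -Mz part -0.013 gap 0.497
[(array([256.67,  18.39]), [248, 10, 19, 17, 255])]
[0.5635 0.2331 0.175 ] 77.15516557137003
```

View pics/cmp.png

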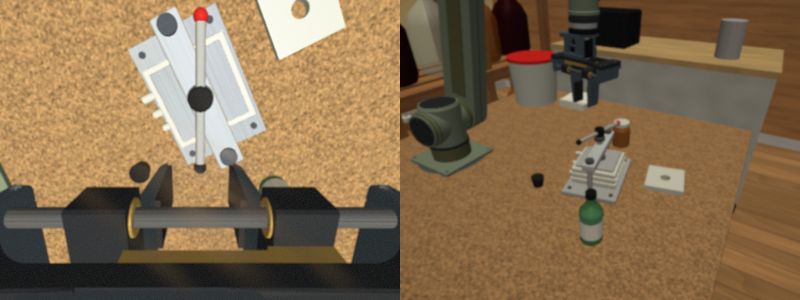

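The gripper is clear and the red tip in the wrist view sits at 77.2°, unchanged since release. The bottle, jar, bung and spare plate stand where they were. Handing in.

```bash
python3 -c "
from station import ticket
print(ticket.close_job())"
```

```text
the job is handed in; nothing more can be done
None
```

The screw is tightened home, proved against loosening, and released; I handed the job in at about 16 s of the 64 s allowed.

- **Tightening:** I gripped the black side of the bar 58 mm out and turned it clockwise about 0.65 rad until the torque climbed. It then held for about 3 s at 0.9–1.0 N m, with the last 1.6 s or so at 0.99–1.01. The bar's twist in the camera gave 0.99 N m, and the highest reading was about 1.01, well under the 1.5 N m crush limit.
- **Back load:** I loaded the handle the other way for about 1.3 s. The force sensor read 0.31–0.33 N m throughout and the bar did not give way.
- **Disagreement:** For the back load the camera was less certain, giving 0.24–0.4 N m depending on which image rows I used. I trusted the sensor there.
- **After letting go:** The handle sat at 77.2°, which matches its zero-torque home angle within 0.15°. Contact forces were at noise level, the gripper was about 130 mm clear above, and by eye the bottle, jar, bung and spare plate had not moved.

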